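# Stack the parts cases on the swing-out tray and push it home

### The arm

A 7-joint arm with a two-finger parallel gripper is mounted at the origin on the work surface. World frame = base frame: x ahead of the robot, y to its left, z up, the work surface at z = 0. Lengths are in mm, angles in degrees, forces in N, time in s.
With the tool pointing down it reaches from about 425 to 875 mm from the base axis. Payload 4.7 kg.
Tool frame: the origin (TCP) lies at the very end of the fingers, on their centre line; the grasp point (between the pads) lies 19 mm behind it (grip_depth is the distance from the TCP to the grasp point, in mm); y points along the fingers, x is the direction in which the jaws open and shut, and the axes are right-handed (so a half turn about y gives the same grasp; the last joint's range is limited). The gripper opens to 87 mm and grips with 3 to 60 N. Pads are 19 mm wide; open, the fingers measure 117 mm over their backs; the gripper's body (75 mm by 190 mm) begins 51 mm behind the grasp point.
Start: joints at [72.657, 18.392, -4.016, 83.108, 1.295, 78.541, -3.26], TCP at [202.473, -617.681, 222.587] pointing down, gripper open.
Joint ranges: [-163.93, 163.93], [-17.29, 119.83], [-79.2, 71.16], [3.27, 140.29], [-89.18, 269.18], [5.43, 117.66], [-154.24, 154.24]. Speed limits (degrees/s): [147.25, 147.25, 180, 180, 180, 180, 180].

### API

Orientations are given as a 3x3 rotation matrix whose columns are the frame's x, y, z axes.
In Python, from cell import * gives the robot as it stands.
- The arm moves only by the tool servo_tool, never from a script. Its argument "targets" is a list that holds one entry, the list of rows, each a list of 5 numbers: the closure, from 0 (fully open) to 1 (shut), then the shift along the world's x, y, z in m, then the turn about the world's z in degrees. In form: [[[grip, dx, dy, dz, spin], ...]]. A call has 1 to 5 rows; each row is the pose to reach, as a shift and turn from the pose commanded when the call began; what a row does not reach only later rows make up. A row lasts 1/12 s, in which the tool goes at most 41.7 mm and 7.16 degrees, less where a joint would pass 70% of its speed; a pose out of reach is approached as far as the arm can. A call with a gripper value outside its range is refused whole. The fingers move at their own pace and stop on an object; the grip force is fixed at half the most. Time passes only in rows, so rows that repeat a pose let the fingers close. It gives the time, the measured TCP pose, the force and the opening at its end, in the units of the state.
- observe(): the state, without advancing time (a new reading comes with each control period).
- get_image(name): name is "side" or "top"; returns (picture, depth): 384x512x3 uint8, blue, green, red; 384x512 float32, mm along the optical axis (not along the pixel's ray), 0 where there is no reading.
- camera_params(name): a dict with "camera_matrix" (3x3 intrinsics, pixels), "R" (3x3) and "t" (3): a world point X has camera coordinates R X + t. Camera axes: x right, y down, z forward; pixel columns grow to the right and rows downward; lengths in mm; the calibration is good to about 2 mm. A picture is of the moment at which its call begins. camera_params takes no time and is no camera call.
- job_done(): hands the job in, once; it reports no verdict.
The state is a dict: "time": time; "joints": joint angles; "joint_vel": joint speeds; "tau": joint torques, N m; "position": TCP position; "eef_rot": TCP orientation; "force": force on the tool from outside, world axes, zero at the start; "moment": the same for the moment, N m; "width": opening from 0.0 (shut) to 1.0 (fully open).
Only numpy, scipy, OpenCV 4.12 (cv2) and the standard library are available. Lean on these libraries where they do the work, as an engineer would, in place of code of your own. Each camera call takes 0.05 s, during which the arm holds its last target. There are 200 camera calls.

### The job

Stack the two parts cases from the sloping rack squarely on the green case that lies on the swing-out tray, yellow first and blue on top, edges flush; set each one down, do not drop it. Then gently push the loaded tray round until it is fully home under the wire shelf, against its stop, with the column still standing square on it. Leave the race car, the fluid can and the solder reel where they are.

Things in the scene. Friction and masses are not known exactly. Their poses are not given: they have to be found in the camera images.
- yellow_case_centre (a point): Yellow plastic parts case, closed, windows in its lid, 110 (x) by 60 (y) by 32 mm (z), flat top and underside, 0.11 to 0.23 kg. Point: its centre, 16 mm above its underside; x along its length, z out of its lid. Starts in one of the rack's two places, tilted with it: length up the slope, lid up, low end against the lip, 40 mm or more free on either side.
- blue_case_centre (a point): Blue plastic parts case, closed, windows in its lid, 110 (x) by 60 (y) by 32 mm (z), flat top and underside, 0.11 to 0.23 kg. Point: its centre, 16 mm above its underside; x along its length, z out of its lid. Starts in the rack's other place, lying in the same way.
- green_case_centre (a point): Green plastic parts case, closed, windows in its lid, 110 (x) by 60 (y) by 32 mm (z), flat top and underside, 0.11 to 0.23 kg. Point: its centre, 16 mm above its underside; x along its length, z out of its lid. Starts lying flat on the tray, lid up, its length roughly along the tray's: the foot of the column. It is loose and rides on the tray.
- rack: Dark bent-steel rack, 240 mm wide, fixed to the bench; origin on the bench under its middle. Its plate slopes 30 degrees, rising along the rack's +x (away from the robot), so the cases face up and towards the robot. The places are about 57 mm either side of the middle (y). A lip 14 mm above the plate runs along the low edge; the plate's top edge is 82 mm above the bench.
- tray (a joint): Angle of the grey swing-out tray about its post, rad: 0 is swung fully out towards the robot, 1.2 is fully home against the rubber stop under the shelf; it grows as the tray is pushed home (clockwise from above). Starts at 0 to 0.12. It turns stiffly (about 1 N at the free corner) and stays where it is left.
- tray_pivot (a point): Pin of the tray: axis of the shelf's front post (18 mm thick) that the tray turns about, 26 mm above the bench. x points in under the shelf, away from the robot and square to its front; y along the shelf's front to its other front post. Does not turn with the tray.
- tray_push (a point): Good place to push: on the outer face of the tray's front rim, 30 mm from the free corner; from the post 35 mm towards -x and 175 mm along y of these axes, which turn with the tray: x into the tray, square to the rim (the way to push), y along the rim to the free corner, z up. The rim's face spans 12 to 36 mm above the bench; the point is at 26. At home the axes match tray_pivot's.
- tray_mid (a point): Middle of the tray's floor, upper face, 16 mm above the bench; 35 mm along x and 114.5 mm along y from the post in the axes of tray_push. The tray is 140 (x) by 185 (y) mm outside; its rim stands 20 mm above the floor.
- riser: Chrome wire shelf, fixed; origin at the foot of the tray's post, axes as tray_pivot. Its deck is 165 to 173 mm above the bench (post tips 196) and spans x -12 to 182, y -12 to 412 mm. With the tray home its front rim is just 23 mm in front of the deck's edge, so an upright gripper would strike the deck: lean the tool back from the shelf (30 degrees will do). Stock stands on the deck's far end.
- race_car: Bystander: red model race car, 150 by 66 by 42 mm; origin under its middle, x along the car.
- fluid_can: Bystander: round metal fluid bottle with a red cap, 54 mm thick, 120 mm tall, beyond the rack; origin under its middle.
- solder_reel: Bystander: red solder reel lying flat, 60 mm across, 25 mm high; origin under its middle.

How it is judged:
By the outcome, as a careful person would: the job done as asked, in the order asked, and still so for the second after the job is handed in, with the robot touching nothing.
It also fails if it takes over 72 s, if anything falls off the work surface, if the arm or the gripper's body presses on something with over 40 N, if the wrist force passes 120 N, or if a joint passes its speed limit or range.

## Working session

There is one attempt and no reset: what is moved stays moved. The work goes in short steps, Python scripts to look and compute and a tool call to move; the robot and the scene stay as the last step left them, time stands still between calls to the robot, and variables do not carry over. Pictures are saved under pics/ and viewed, about 8 in all and at most 12, crops included, and the job is handed in when it is done.

Besides the shell and the picture viewer there is one more tool, called after "Request:" as name(argument=value, ...) on one line, values as JSON. servo_tool: Moves the arm, as the interface text tells. Its arguments: {"type":"object","properties":{"targets":{"type":"array"}},"required":["targets"]}

```bash
mkdir -p pics
python3 - <<'E'
from cell import *
import cv2,numpy as np
s=observe();print({k:np.round(s[k],3).tolist() for k in s})
for n in("side","top"):
    p,d=get_image(n);cv2.imwrite(f"pics/{n}0.png",p);np.save(f"pics/{n}0d.npy",d)
    c=camera_params(n);print(n,{k:np.round(np.array(v),3).tolist() for k,v in c.items()})
a=cv2.imread("pics/side0.png");b=cv2.imread("pics/top0.png")
E
ls
```

```text
{'time': 0.0, 'joints': [72.657, 18.437, -4.016, 83.176, 1.297, 78.542, -3.261], 'joint_vel': [-0.025, 0.011, 0.086, 0.003, 0.115, -0.016, -0.069], 'tau': [-0.0, -49.13, -0.404, -31.253, -0.064, 0.044, 0.0], 'position': [202.251, -617.134, 221.477], 'eef_rot': [[0.312, -0.001, 0.95], [-0.95, 0.002, 0.312], [-0.002, -1.0, -0.0]], 'force': [-0.264, -1.141, 0.711], 'moment': [0.021, 0.028, -0.038], 'width': 1.002}
side {'camera_matrix': [[469.789, 0.0, 252.417], [0.0, 469.789, 187.545], [0.0, 0.0, 1.0]], 'R': [[-0.721, -0.693, -0.008], [-0.502, 0.529, -0.685], [0.479, -0.489, -0.729]], 't': [415.172, 311.127, 1128.93]}
top {'camera_matrix': [[413.687, 0.0, 251.881], [0.0, 413.687, 187.754], [0.0, 0.0, 1.0]], 'R': [[0.005, -1.0, 0.007], [-0.983, -0.006, -0.185], [0.185, -0.006, -0.983]], 't': [6.686, 560.23, 1247.912]}
pics
```

View pics/side0.png

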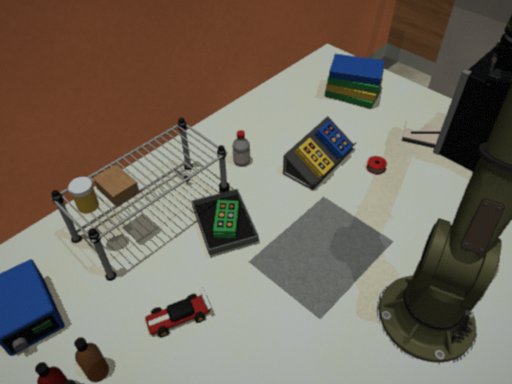

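View pics/top0.png

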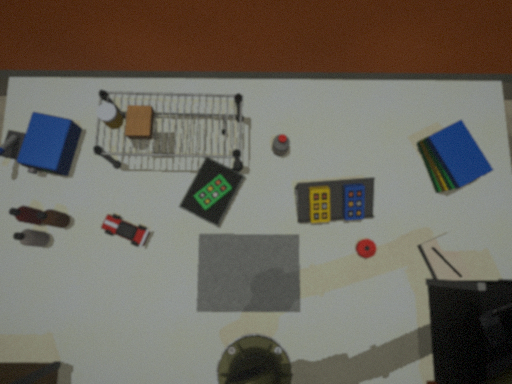

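Side view: the tray is at about (225,220) with the green case at (227,217), and the rack has yellow at (315,155) and blue at (332,137). Top view: yellow (320,204), blue (354,202), green (213,190), tray post near (238,162). Next I'll measure the cases, the tray and the shape of the gripper body. The tool can't be tilted through this interface, so that shape matters for the push.

```bash
cat > h.py <<'E'
from cell import *
import cv2,numpy as np
def cloud(n,save=None):
    p,d=get_image(n)
    if save: cv2.imwrite(f"pics/{save}.png",p)
    return p,d,pts(n,d)
def pts(n,d):
    c=camera_params(n);K=c["camera_matrix"];v,u=np.indices(d.shape)
    P=np.dstack([(u-K[0][2])/K[0][0]*d,(v-K[1][2])/K[1][1]*d,d])
    return (P-np.array(c["t"]))@np.array(c["R"])
HSV={"yellow":((20,110,60),(36,255,255)),"blue":((105,110,40),(125,255,255)),"green":((50,100,40),(85,255,255))}
def mask(p,name,box):
    h=cv2.cvtColor(p,cv2.COLOR_BGR2HSV);m=cv2.inRange(h,*HSV[name])
    z=np.zeros_like(m);x0,y0,x1,y1=box;z[y0:y1,x0:x1]=m[y0:y1,x0:x1]
    return cv2.morphologyEx(z,cv2.MORPH_CLOSE,np.ones((7,7)))
E
python3 - <<'E'
from h import *
np.set_printoptions(precision=1,suppress=True)
B={"top":{"yellow":(295,175,335,230),"blue":(336,175,376,230),"green":(180,160,245,225)},
"side":{"yellow":(285,120,345,195),"blue":(310,110,360,165),"green":(195,190,255,245)}}
for n in B:
    p=cv2.imread(f"pics/{n}0.png");d=np.load(f"pics/{n}0d.npy");P=pts(n,d)
    for k,b in B[n].items():
        m=mask(p,k,b)>0;Q=P[m&(d>0)];
        med=np.median(Q,0);Q=Q[np.linalg.norm(Q-med,axis=1)<75]
        # top-face plane by SVD with trimming
        q=Q
        for _ in range(4):
            c=q.mean(0);w=np.linalg.svd(q-c,full_matrices=0)[2];nn=w[2]*np.sign(w[2][2])
            q=Q[abs((Q-c)@nn)<4]
        e=q[:,:2].astype(np.float32)
        print(n,k,len(q),"mean",c,"normal",nn.round(3),"rect xy",cv2.minAreaRect(e),"z",q[:,2].min(),q[:,2].max())
    s=observe();R=np.array(s["eef_rot"]);T=np.array(s["position"])
    L=(P.reshape(-1,3)-T)@R;L=L[(d.ravel()>0)&(abs(L[:,0])<150)&(abs(L[:,2])<150)&(L[:,1]>-330)&(L[:,1]<5)]
    for a in range(-320,5,20):
        q=L[(L[:,1]>=a)&(L[:,1]<a+20)]
        if len(q)>5:print(n,a,len(q),"x",np.percentile(q[:,0],[1,99]),"z",np.percentile(q[:,2],[1,99]))
# dark tray + rack points in top view
p=cv2.imread("pics/top0.png");d=np.load("pics/top0d.npy");P=pts("top",d)
for nm,(x0,y0,x1,y1),lo,hi in(("tray",(165,150,255,230),12,45),("rack",(285,165,385,235),6,100)):
    Q=P[y0:y1,x0:x1].reshape(-1,3);Q=Q[(Q[:,2]>lo)&(Q[:,2]<hi)]
    print(nm,len(Q),Q.min(0),Q.max(0),cv2.minAreaRect(Q[:,:2].astype(np.float32)))
q=cv2.resize(p[80:240,150:400],None,fx=3,fy=3,interpolation=cv2.INTER_CUBIC);cv2.imwrite("pics/c1.png",q)
E
```

```text
top yellow 620 mean [ 502.9 -197.1   75.8] normal [-0.5 -0.1  0.9] rect xy ((503.0366516113281, -197.34249877929688), (96.91448211669922, 60.58918762207031), 5.08102560043335) z 44.374811728674366 105.30520497879932
top blue 590 mean [ 511.8 -303.1   76.1] normal [-0.5 -0.1  0.9] rect xy ((511.8262939453125, -302.9501037597656), (96.87740325927734, 60.59809112548828), 4.795201778411865) z 46.38277761997137 105.05582167014684
top green 569 mean [550.2 134.7  47.1] normal [-0. -0.  1.] rect xy ((549.4613037109375, 135.3078155517578), (60.42296600341797, 109.53871154785156), 40.25631332397461) z 42.665060148396144 51.288058080347696
top -180 11 x [-52.1 -44.4] z [25.3 36.5]
top -160 44 x [-52.4 -43.4] z [-5.6 28.6]
top -140 123 x [-52.2 -30.6] z [-21.7  24.6]
top -120 736 x [-96.1 -22.4] z [-35.   37.6]
top -100 532 x [-109.7   17.2] z [-100.4   99.1]
top -80 1637 x [-116.    19.6] z [-104.9   95.4]
top -60 415 x [-121.8   35.4] z [-121.8  100.3]
top -40 434 x [-125.   -49.5] z [-128.4  101.6]
top -20 410 x [-125.6  -53.3] z [-133.3  100. ]
top 0 103 x [-127.3  -52.7] z [-137.1  100.9]

[... 824 characters left out ...]
60 84 x [-53.5 -10.1] z [-4.3 23.7]
side -140 122 x [-54.1  -2.2] z [-12.3  25.3]
side -120 377 x [-98.2  82.3] z [-20.2  36.4]
side -100 331 x [-93.9  88. ] z [-22.5  95.5]
side -80 645 x [-89.3 111.6] z [-22.3  98.5]
side -60 322 x [-89.8 -48.3] z [-23.9  99.7]
side -40 322 x [-90.8 -49.6] z [-24.2 100.1]
side -20 305 x [-89.2 -49.2] z [-24.7  99.1]
side 0 78 x [-88.1 -48.8] z [-23.1  99.7]
tray 2010 [441.7  35.3  12. ] [665.8 242.7  45. ] ((570.842529296875, 131.4103240966797), (141.03872680664062, 220.43849182128906), 62.90302276611328)
rack 3119 [ 420.4 -418.7    6. ] [ 647.4 -104.   100. ] ((534.5791015625, -261.3695983886719), (313.490966796875, 227.77020263671875), 89.39507293701172)
```

View pics/c1.png

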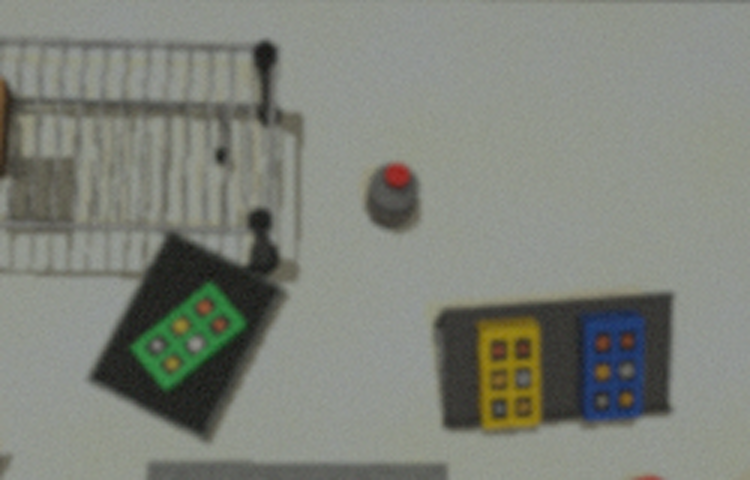

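Request:
servo_tool(targets=[[[0,0.0206,0.028,0,-1],[0,0.0412,0.056,0,-2],[0,0.0618,0.084,0,-3],[0,0.0824,0.112,0,-4],[0,0.103,0.14,0,-4.4]]])

```text
time: 0.52
position: [306.0, -476.0, 222.1]
eef_rot: [[0.237, -0.001, 0.972], [-0.972, 0.001, 0.237], [-0.001, -1.0, -0.0]]
force: [0.3, -0.6, -0.0]
width: 1.001
```

Request:
servo_tool(targets=[[[0,0.0206,0.028,0,-1],[0,0.0412,0.056,0,-2],[0,0.0618,0.084,0,-3],[0,0.0824,0.112,0,-4],[0,0.103,0.14,0,-4.4]]])

```text
time: 0.93
position: [408.9, -336.0, 222.3]
eef_rot: [[0.162, -0.0, 0.987], [-0.987, 0.0, 0.162], [-0.0, -1.0, -0.0]]
force: [1.5, 0.3, -0.5]
width: 1.0
```

Request:
servo_tool(targets=[[[0,0.0206,0.028,0,-1],[0,0.0412,0.056,0,-2],[0,0.0618,0.084,0,-3],[0,0.0824,0.112,0,-4],[0,0.1025,0.1407,0,-4.4]]])

```text
time: 1.35
position: [511.5, -195.6, 222.3]
eef_rot: [[0.085, -0.0, 0.996], [-0.996, -0.0, 0.085], [0.0, -1.0, -0.0]]
force: [1.0, -1.0, 0.1]
width: 1.0
```

Run:
```python
from h import *
np.set_printoptions(precision=1,suppress=True)
s=observe();print(s["time"],np.array(s["position"]),np.array(s["joints"]),np.array(s["eef_rot"]).round(3).tolist(),s["force"])
R=np.array(s["eef_rot"]);T=np.array(s["position"])
for n in("side","top"):
    p,d,P=cloud(n,n+"1")
    L=(P.reshape(-1,3)-T)@R;ok=(d.ravel()>0)&(P.reshape(-1,3)[:,2]>150)&(abs(L[:,0])<130)&(abs(L[:,2])<130)
    L=L[ok&(L[:,1]<5)]
    for a in range(-280,5,10):
        q=L[(L[:,1]>=a)&(L[:,1]<a+10)]
        if len(q)>5:print(n,a,len(q),"x",np.percentile(q[:,0],[1,99]),"z",np.percentile(q[:,2],[1,99]))
# tray rim corners at z=36 in first top view: cast rays on pixel corners
c=camera_params("top");K=np.array(c["camera_matrix"]);Rc=np.array(c["R"]);t=np.array(c["t"])
for u,v in((206,157.3),(246,177.3),(220,226.7),(180,206)):
    r=Rc.T@np.linalg.solve(K,[u,v,1]);o=-Rc.T@t;print((o+r*(36-o[2])/r[2])[:2])
q=cv2.imread("pics/side1.png");cv2.imwrite("pics/c2.png",cv2.resize(q[60:260,180:440],None,fx=3,fy=3,interpolation=cv2.INTER_CUBIC))
```

```text
1.35 [ 511.5 -195.6  222.3] [ 41.3   7.3 -25.1  97.1   3.2  76.3 -69.5] [[0.085, -0.0, 0.996], [-0.996, -0.0, 0.085], [0.0, -1.0, -0.0]] [ 1.  -1.   0.1]
side -280 144 x [-37.2  10.1] z [-37.1  36.5]
side -270 130 x [-36.9  11.5] z [-36.5  40.6]
side -260 128 x [-37.9  11. ] z [-36.6  32. ]
side -250 117 x [-36.6  14. ] z [-37.2  28.1]
side -240 114 x [-37.3   9.4] z [-37.1  26.6]
side -230 109 x [-37.4  14.3] z [-37.1  21.4]
side -220 132 x [-39.4  17.7] z [-39.1  30.1]
side -210 113 x [-39.5  12.2] z [-38.8  28.4]
side -200 53 x [-37.3  -4.4] z [-37.2  23.6]
side -190 115 x [-36.2  13.6] z [-36.7  27. ]
side -180 204 x [-51.1  22.2] z [-38.3  34.7]
side -170 191 x [-52.2  11.5] z [-38.6  36. ]
side -160 72 x [-51.8 -11. ] z [-36.6  29.1]
side -150 70 x [-53.6   9.1] z [-24.   20.6]
side -140 81 x [-51.4  17.6] z [-24.5  20.1]
side -130 117 x [-51.2  15.3] z [-26.2  19.6]
side -120 506 x [-96.1  93.9] z [-37.3  33.3]
side -110 183 x [-96.5  87.5] z [-38.7  32.3]
side -100 183 x [-94.7  87.3] z [-39.6  34.9]
side -90 199 x [-88.9  83.2] z [-39.7  30.6]
side -80 114 x [-88.6  82.9] z 
[... 503 characters left out ...]
.5 -38.8] z [-7.3 21.8]
top -230 21 x [-43.8 -30.7] z [-10.4  33.4]
top -220 35 x [-45.6 -32.9] z [-13.9  32. ]
top -210 18 x [-45.8 -39.3] z [-15.5  23.9]
top -190 9 x [-44.9 -35.7] z [-20.5  26.2]
top -180 183 x [-58. -30.] z [-32.4  40.6]
top -170 128 x [-58.3 -31.9] z [-32.8  40.7]
top -160 27 x [-58.7 -40.4] z [-18.7  21.3]
top -150 14 x [-58.7 -56.9] z [-17.3  24.4]
top -140 15 x [-58.4 -57.1] z [-17.5  25.9]
top -130 20 x [-58.6 -51.2] z [-19.   27.9]
top -120 473 x [-103.   -56.7] z [-31.5  40.1]
top -110 47 x [-103.4  -51.8] z [-33.3  40.7]
top -100 64 x [-100.4  -29.5] z [-33.5  40.8]
top -90 59 x [-93.3 -14.1] z [-33.4   3.1]
[662.3 158. ]
[597.2  28.5]
[438.8 108.7]
[503.4 236. ]
```

View pics/c2.png

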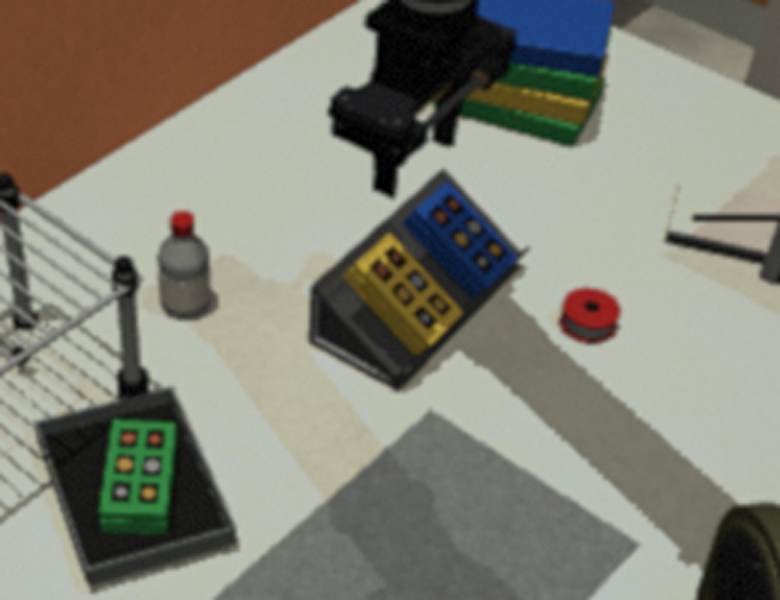

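The crop shows the gripper over the rack and square to yellow. The wide body is only about 70–115 mm above the tips, with a narrower wrist (±54 × ±37 mm) above it. With the jaw axis along the push and the fingers open, the wide body will pass under the deck.

Now I'll grasp yellow.

Request:
servo_tool(targets=[[[0,0,-0.0007,-0.035,0],[0,0,-0.0015,-0.07,0],[0,0,-0.0015,-0.105,0],[0,0,-0.0015,-0.135,0],[0,0,-0.0015,-0.16,0]]])

```text
time: 1.87
position: [509.2, -198.4, 59.8]
eef_rot: [[0.086, -0.003, 0.996], [-0.996, 0.001, 0.086], [-0.001, -1.0, -0.003]]
force: [-0.2, -0.4, 0.2]
width: 1.0
```

Request:
servo_tool(targets=[[[0,0,0,-0.005,0],[0,0,0,-0.009,0],[0.5,0,0,-0.009,0],[1,0,0,-0.009,0],[1,0,0,-0.009,0]]])

```text
time: 2.28
position: [512.4, -199.0, 55.5]
eef_rot: [[0.086, 0.003, 0.996], [-0.996, -0.002, 0.086], [0.002, -1.0, 0.003]]
force: [-0.2, 0.3, -0.1]
width: 0.853
```

Request:
servo_tool(targets=[[[1,0,0,0,0],[1,0,0,0,0],[1,0,0,0,0]]])

```text
time: 2.53
position: [511.6, -198.3, 54.7]
eef_rot: [[0.086, 0.001, 0.996], [-0.996, -0.0, 0.086], [0.0, -1.0, 0.001]]
force: [-0.6, 0.4, 4.2]
width: 0.689
```

Request:
servo_tool(targets=[[[1,0,0,0.01,0],[1,0,0,0.025,0],[1,0,0,0.045,0],[1,0,0,0.065,0],[1,0,0.01,0.085,0]]])

```text
time: 2.95
position: [510.1, -190.8, 139.6]
eef_rot: [[0.083, -0.001, 0.997], [-0.997, -0.001, 0.083], [0.001, -1.0, -0.001]]
force: [-0.2, -0.2, -1.6]
width: 0.69
```

Request:
servo_tool(targets=[[[1,0,0.03,0,0],[1,0,0.062,0,0],[1,0,0.095,0,0],[1,0,0.125,0,0],[1,0,0.148,0,0]]])

```text
time: 3.37
position: [510.5, -37.5, 139.1]
eef_rot: [[0.089, -0.0, 0.996], [-0.996, 0.0, 0.089], [-0.0, -1.0, -0.0]]
force: [1.2, -0.0, -1.5]
width: 0.683
```

Request:
servo_tool(targets=[[[1,0,0,-0.03,0],[1,0,0,-0.06,0],[1,0,0,-0.085,0],[1,0,0,-0.097,0],[1,0,0,-0.097,0]]])

```text
time: 3.78
position: [508.3, -40.5, 39.0]
eef_rot: [[0.086, -0.006, 0.996], [-0.996, 0.001, 0.086], [-0.001, -1.0, -0.006]]
force: [-0.4, -0.4, -1.6]
width: 0.683
```

Run:
```python
from h import *
np.set_printoptions(precision=1,suppress=True)
for n in("side","top"):
    p,d,P=cloud(n,n+"2")
q=cv2.imread("pics/side2.png");cv2.imwrite("pics/c3.png",cv2.resize(q[90:290,150:410],None,fx=3,fy=3,interpolation=cv2.INTER_CUBIC))
```

```text
(no output)
```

View pics/c3.png

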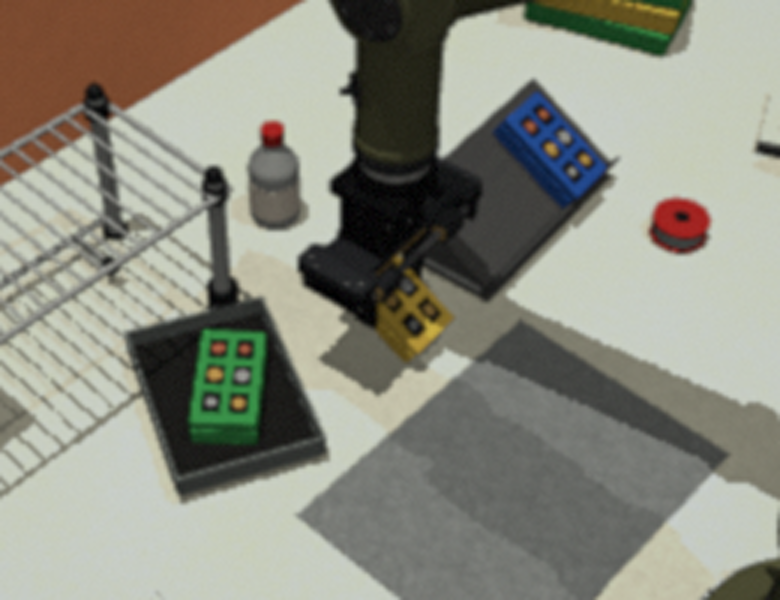

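Yellow is held, still tilted about 30°, with its low end towards the robot, just above the bench. I'll press it level slowly, moving forward so the low edge stays put.

Request:
servo_tool(targets=[[[1,0,0,-0.005,0],[1,0.001,0,-0.008,0],[1,0.003,0,-0.011,0],[1,0.005,0,-0.014,0],[1,0.007,0,-0.017,0]]])

```text
time: 4.3
position: [520.5, -40.3, 26.5]
eef_rot: [[0.086, 0.004, 0.996], [-0.996, -0.0, 0.086], [0.001, -1.0, 0.004]]
force: [1.3, 1.0, 4.9]
width: 0.683
```

Request:
servo_tool(targets=[[[1,0.002,0,-0.003,0],[1,0.0035,0,-0.006,0],[1,0.005,0,-0.009,0],[1,0.006,0,-0.011,0],[1,0.007,0,-0.013,0]]])

```text
time: 4.72
position: [528.0, -39.6, 13.6]
eef_rot: [[0.086, 0.005, 0.996], [-0.996, 0.001, 0.086], [-0.0, -1.0, 0.005]]
force: [1.5, 0.7, 5.0]
width: 0.687
```

Contact force is about 6 N, so it is turning in the grip. I'll go on to level, then open and lift to look.

Request:
servo_tool(targets=[[[1,0.001,0,-0.002,0],[1,0.001,0,-0.004,0],[1,0.001,0,-0.005,0],[1,0.001,0,-0.006,0],[1,0.001,0,-0.006,0]]])

```text
time: 5.13
position: [529.6, -39.8, 7.6]
eef_rot: [[0.087, 0.007, 0.996], [-0.996, 0.0, 0.087], [0.0, -1.0, 0.007]]
force: [3.5, 1.9, 4.6]
width: 0.69
```

Request:
servo_tool(targets=[[[0,0,0,0,0],[0,0,0,0,0],[0,0,0,0,0],[0,0,0,0.03,0],[0,0,0,0.07,0]]])

```text
time: 5.55
position: [521.8, -40.5, 72.4]
eef_rot: [[0.086, -0.01, 0.996], [-0.996, 0.002, 0.086], [-0.003, -1.0, -0.01]]
force: [0.7, -1.5, 0.1]
width: 0.956
```

Request:
servo_tool(targets=[[[0,-0.01,-0.035,0.02,0],[0,-0.02,-0.07,0.03,0],[0,-0.03,-0.105,0.03,0],[0,-0.03,-0.14,0.03,0],[0,-0.03,-0.14,0.03,0]]])

```text
time: 5.97
position: [493.6, -189.8, 105.5]
eef_rot: [[0.075, -0.001, 0.997], [-0.997, -0.005, 0.075], [0.005, -1.0, -0.002]]
force: [-0.2, -0.7, 0.1]
width: 1.004
```

```bash
cat >> h.py <<'E'
def faces(n,tag,boxes,zlo=0,zhi=200):
    p,d,P=cloud(n,tag)
    for k,b in boxes.items():
        m=(mask(p,k,b)>0)&(d>0);Q=P[m];Q=Q[(Q[:,2]>zlo)&(Q[:,2]<zhi)]
        zt=np.percentile(Q[:,2],80);Q=Q[abs(Q[:,2]-np.median(Q[abs(Q[:,2]-zt)<8,2]))<5]
        r=cv2.minAreaRect(Q[:,:2].astype(np.float32));a=r[2] if r[1][0]>r[1][1] else r[2]+90
        cx=[(r[0][0]),(r[0][1])]
        print(n,k,len(Q),"rect",np.round(r[0],1),"size",np.round(r[1],1),"long yaw",round(a%180,1),"mean",Q.mean(0).round(1),"zstd",Q[:,2].std().round(2))
E
python3 - <<'E'
from h import *
s=observe();print(s["time"],np.round(s["position"],1),np.round(s["joints"],1))
faces("top","top3",{"yellow":(220,160,310,245),"green":(180,160,245,225)})
faces("side","side3",{"yellow":(200,100,350,260),"green":(180,180,255,260)},0,60)
E
```

```text
5.9667 [ 493.6 -189.8  105.5] [ 41.5  10.5 -25.7 107.7   5.4  62.8 -72. ]
top yellow 570 rect [524.2 -40.9] size [107.9  58.5] long yaw 4.7 mean [522.7 -41.1  31.6] zstd 2.3
top green 620 rect [549.2 134.9] size [ 60.7 110.1] long yaw 130.8 mean [548.9 135.2  47.4] zstd 2.15
side yellow 567 rect [522.5 -39.3] size [109.4  62.8] long yaw 5.4 mean [520.5 -38.   31.7] zstd 2.18
side green 687 rect [546.9 134.9] size [ 61.3 113.8] long yaw 130.4 mean [545.6 137.   47.5] zstd 1.88
```

Request:
servo_tool(targets=[[[0,0.006,0.03,0,0],[0,0.013,0.065,0,0],[0,0.02,0.1,0,0],[0,0.026,0.128,0,0],[0,0.028,0.14,0,0]]])

```text
time: 6.48
position: [524.0, -33.1, 105.5]
eef_rot: [[0.095, -0.0, 0.996], [-0.996, 0.003, 0.095], [-0.003, -1.0, 0.0]]
force: [0.7, 0.2, -0.3]
width: 1.0
```

Request:
servo_tool(targets=[[[0,0,0,-0.02,0],[0,0,0,-0.05,0],[0,0,0,-0.08,0],[0,0,0,-0.095,0],[0,0,0,-0.1,0]]])

```text
time: 6.9
position: [520.8, -38.4, 2.3]
eef_rot: [[0.089, -0.006, 0.996], [-0.996, 0.002, 0.089], [-0.002, -1.0, -0.006]]
force: [-0.1, 0.3, 0.0]
width: 0.999
```

Request:
servo_tool(targets=[[[0,0,0,0,0],[0.5,0,0,0,0],[1,0,0,0,0],[1,0,0,0,0],[1,0,0,0,0]]])

```text
time: 7.32
position: [524.9, -40.6, 6.8]
eef_rot: [[0.086, 0.002, 0.996], [-0.996, -0.001, 0.086], [0.001, -1.0, 0.002]]
force: [-0.6, -0.5, 0.5]
width: 0.78
```

Request:
servo_tool(targets=[[[1,0,0,0,0],[1,0,0,0,0]]])

```text
time: 7.48
position: [524.5, -40.6, 6.3]
eef_rot: [[0.086, 0.001, 0.996], [-0.996, -0.0, 0.086], [0.0, -1.0, 0.001]]
force: [-0.4, -1.7, 3.3]
width: 0.688
```

Run:
```python
from h import *
s=observe();R=np.array(s["eef_rot"]);print(s["time"],np.round(s["position"],1),np.degrees(np.arctan2(R[1,0],R[0,0])),s["width"],np.round(s["force"],1))
```

```text
7.4833 [524.5 -40.6   6.3] -85.06087758745437 0.6877546118466346 [-0.4 -1.7  3.3]
```

The wide gripper body would overlap the deck if I held the cases at their middles, so I'll regrip yellow 40 mm towards the end that will face away from the shelf. I'll also locate the deck edge.

Request:
servo_tool(targets=[[[0,0,0,0,0],[0,0,0,0,0],[0,0.013,0.001,0,0],[0,0.027,0.0023,0,0],[0,0.04,0.0035,0,0]]])

```text
time: 7.9
position: [564.4, -37.2, 5.5]
eef_rot: [[0.086, -0.0, 0.996], [-0.996, -0.0, 0.086], [0.0, -1.0, -0.0]]
force: [0.3, -0.1, -0.2]
width: 0.954
```

Request:
servo_tool(targets=[[[0,0,0,0,0],[1,0,0,0,0],[1,0,0,0,0],[1,0,0,0,0],[1,0,0,0,0]]])

```text
time: 8.32
position: [563.2, -37.1, 5.5]
eef_rot: [[0.086, -0.001, 0.996], [-0.996, -0.0, 0.086], [0.0, -1.0, -0.001]]
force: [-0.1, 0.1, 0.3]
width: 0.78
```

Request:
servo_tool(targets=[[[1,0,0,0,0],[1,0,0,0.01,0],[1,0,0,0.03,0],[1,0,0,0.06,0],[1,0,0,0.09,0]]])

```text
time: 8.73
position: [562.7, -36.8, 96.2]
eef_rot: [[0.087, -0.002, 0.996], [-0.996, 0.001, 0.087], [-0.001, -1.0, -0.002]]
force: [0.4, -0.7, -1.9]
width: 0.69
```

Run:
```python
from h import *
s=observe();R=np.array(s["eef_rot"]);print(s["time"],np.round(s["position"],1),np.degrees(np.arctan2(R[1,0],R[0,0])),s["width"],np.round(s["joints"],1))
np.set_printoptions(precision=1,suppress=True)
d=np.load("pics/top0d.npy");P=pts("top",d)[80:185,90:255].reshape(-1,3)
Q=P[(P[:,2]>160)&(P[:,2]<180)];print(len(Q))
for y in range(20,440,40):
    q=Q[abs(Q[:,1]-y)<15]
    if len(q):print(y,len(q),"xmin",np.sort(q[:,0])[:4])
print("ymin",np.sort(Q[:,1])[:5])
Q=P[(P[:,2]>182)&(P[:,2]<205)&(P[:,1]<100)];print("post tips",[(q.round(0)).tolist() for q in Q[:12]])
print([ (u,v) for u,v in ()])
c=camera_params("top");K=np.array(c["camera_matrix"]);Rc=np.array(c["R"]);t=np.array(c["t"]);o=-Rc.T@t
for u,v,z in((150,170,170),(249,171.7,170),(236.7,153,196),(237.7,165,20),(237,113,20),(238.3,97.5,196)):
    r=Rc.T@np.linalg.solve(K,[u,v,1]);print(u,v,(o+r*(z-o[2])/r[2]))
```

```text
8.7333 [562.7 -36.8  96.2] -85.02949916243135 0.6903660944457336 [ 28.5  16.4 -31.6 103.1   9.5  63.3 -91.3]
2143
60 233 xmin [627.1 627.1 627.3 627.4]
100 207 xmin [626.9 627.5 627.9 628.1]
140 186 xmin [629.3 629.3 629.7 629.9]
180 194 xmin [629.5 629.8 629.9 630.2]
220 174 xmin [629.3 630.4 630.4 630.4]
260 125 xmin [631.9 632.2 632.2 632.2]
300 133 xmin [631.9 632.  632.1 632.1]
340 86 xmin [632.1 632.4 632.5 632.7]
380 87 xmin [633.8 634.3 634.7 635. ]
420 106 xmin [633.4 633.7 634.1 634.3]
ymin [43.1 43.2 43.2 43.2 43.2]
post tips [[818.0, 58.0, 187.0], [815.0, 55.0, 193.0], [816.0, 52.0, 191.0], [817.0, 50.0, 190.0], [812.0, 61.0, 192.0], [812.0, 58.0, 194.0], [811.0, 55.0, 195.0], [812.0, 52.0, 193.0], [811.0, 49.0, 195.0], [813.0, 47.0, 192.0], [809.0, 61.0, 193.0], [809.0, 58.0, 194.0]]
[]
150 170 [588.1 303.2 170. ]
249 171.7 [584.9  18.8 170. ]
236.7 153 [633.1  54.  196. ]
237.7 165 [641.4  56.   20. ]
237 113 [819.7  60.3  20. ]
238.3 97.5 [800.   51.2 196. ]
```

Request:
servo_tool(targets=[[[1,-0.008,0,0,6.3],[1,-0.016,0,0,12.6],[1,-0.024,0,0,18.8],[1,-0.032,0.005,0,25.1],[1,-0.0408,0.015,0,31.4]]])

```text
time: 9.15
position: [522.6, -23.4, 96.0]
eef_rot: [[0.595, 0.0, 0.804], [-0.804, -0.001, 0.595], [0.001, -1.0, -0.001]]
force: [-0.0, 0.6, -1.8]
width: 0.688
```

Request:
servo_tool(targets=[[[1,0,0.013,0,6.3],[1,0,0.026,0,12.6],[1,0,0.039,0,18.8],[1,0,0.052,0,25.1],[1,0,0.065,0,31.4]]])

```text
time: 9.57
position: [522.8, 43.5, 96.1]
eef_rot: [[0.928, 0.0, 0.374], [-0.374, -0.001, 0.928], [0.0, -1.0, -0.0]]
force: [-0.4, -0.9, -1.0]
width: 0.684
```

Request:
servo_tool(targets=[[[1,0,0.013,0,6.3],[1,0,0.026,0,12.6],[1,0,0.039,0,18.8],[1,0,0.052,0,25.1],[1,0,0.065,0,31.4]]])

```text
time: 9.98
position: [522.8, 108.5, 96.0]
eef_rot: [[0.986, 0.0, -0.164], [0.164, -0.001, 0.986], [-0.0, -1.0, -0.001]]
force: [-0.2, 0.0, -2.2]
width: 0.685
```

Request:
servo_tool(targets=[[[1,0,0.013,0,6.3],[1,0,0.026,0,12.6],[1,0,0.039,0,18.8],[1,0,0.05,0,25.1],[1,0,0.0575,0,31.4]]])

```text
time: 10.4
position: [522.6, 166.8, 96.1]
eef_rot: [[0.755, 0.0, -0.655], [0.655, 0.0, 0.755], [0.0, -1.0, -0.0]]
force: [-0.6, -0.4, -1.1]
width: 0.687
```

Request:
servo_tool(targets=[[[1,0,0,-0.01,0],[1,0,0,-0.02,0],[1,0,0,-0.025,0],[1,0,0,-0.025,0],[1,0,0,-0.025,0]]])

```text
time: 10.82
position: [522.7, 164.5, 69.8]
eef_rot: [[0.761, -0.001, -0.649], [0.649, -0.001, 0.761], [-0.002, -1.0, 0.0]]
force: [0.5, -0.9, -1.9]
width: 0.679
```

Run:
```python
from h import *
s=observe();R=np.array(s["eef_rot"]);print(s["time"],np.round(s["position"],1),np.degrees(np.arctan2(R[1,0],R[0,0])),s["width"],np.round(s["joints"],1))
for n in("side","top"): cloud(n,n+"4")
a=cv2.imread("pics/side4.png")[150:270,170:290];b=cv2.imread("pics/top4.png")[140:240,160:260]
cv2.imwrite("pics/c4.png",np.hstack([cv2.resize(a,(400,400),interpolation=2),cv2.resize(b,(400,400),interpolation=2)]))
faces("top","t4",{"green":(180,160,245,235)},40,56)
```

```text
10.8167 [522.7 164.5  69.8] 40.431810293981584 0.6791969184703314 [ 26.   22.1 -54.1 106.2  20.2  62.1   4.6]
top green 2 rect [552.9  85.1] size [24.6  0. ] long yaw 130.2 mean [552.9  85.1  41.7] zstd 0.75
```

View pics/c4.png

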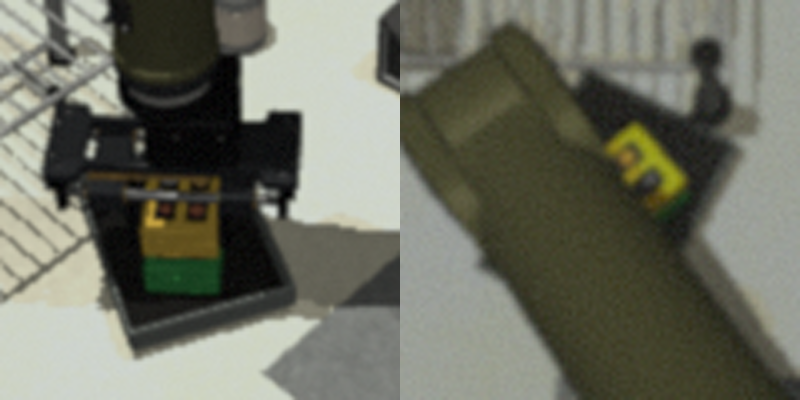

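Yellow hovers in line about 16 mm above green: end faces match in the side view and edges are parallel in the top view. I'll set it down slowly.

Request:
servo_tool(targets=[[[1,0,0,-0.004,0],[1,0,0,-0.008,0],[1,0,0,-0.011,0],[1,0,0,-0.013,0],[1,0,0,-0.0145,0]]])

```text
time: 11.38
position: [522.9, 165.5, 55.6]
eef_rot: [[0.76, -0.0, -0.65], [0.65, -0.0, 0.76], [-0.0, -1.0, 0.0]]
force: [-0.9, -0.8, -2.0]
width: 0.688
```

Request:
servo_tool(targets=[[[1,0,0,-0.001,0],[1,0,0,-0.0015,0],[1,0,0,-0.002,0],[1,0,0,-0.002,0]]])

```text
time: 11.72
position: [523.2, 165.6, 54.3]
eef_rot: [[0.76, 0.0, -0.65], [0.65, -0.0, 0.76], [-0.0, -1.0, -0.0]]
force: [-1.0, -0.5, -0.4]
width: 0.687
```

Request:
servo_tool(targets=[[[1,0,0,-0.0008,0],[1,0,0,-0.0008,0]]])

```text
time: 11.88
position: [523.6, 165.9, 54.1]
eef_rot: [[0.76, 0.001, -0.65], [0.65, 0.0, 0.76], [0.001, -1.0, -0.001]]
force: [-1.4, 0.5, 4.5]
width: 0.688
```

Request:
servo_tool(targets=[[[0.6,0,0,0,0],[0.3,0,0,0,0],[0,0,0,0,0],[0,0,0,0,0],[0,0,0,0,0]]])

```text
time: 12.3
position: [523.2, 165.4, 53.1]
eef_rot: [[0.76, 0.0, -0.65], [0.65, -0.0, 0.76], [-0.0, -1.0, -0.0]]
force: [-0.5, 0.0, 0.4]
width: 0.842
```

Request:
servo_tool(targets=[[[0,0,0,0.02,0],[0,0,0,0.05,0],[0,-0.01,-0.01,0.09,-6],[0,-0.025,-0.03,0.12,-12],[0,-0.045,-0.06,0.15,-19]]])

```text
time: 12.72
position: [480.6, 111.0, 201.9]
eef_rot: [[0.93, 0.002, -0.367], [0.367, 0.003, 0.93], [0.003, -1.0, 0.002]]
force: [1.6, -2.4, 0.4]
width: 1.002
```

Request:
servo_tool(targets=[[[0,0,-0.035,0,-7],[0,0,-0.075,0,-14],[0,0,-0.115,0,-21],[0,0,-0.155,0,-28],[0,0,-0.19,0,-35]]])

```text
time: 13.13
position: [479.9, -84.2, 200.2]
eef_rot: [[0.971, 0.001, 0.24], [-0.24, -0.002, 0.971], [0.001, -1.0, -0.002]]
force: [-0.2, -0.4, -0.2]
width: 1.001
```

Run:
```python
from h import *
s=observe();R=np.array(s["eef_rot"]);print(s["time"],np.round(s["position"],1),np.degrees(np.arctan2(R[1,0],R[0,0])),np.round(s["joints"],1))
faces("top","top5",{"yellow":(180,150,250,235),"blue":(336,175,376,230)},60,90)
faces("side","side5",{"yellow":(180,160,260,260)},60,90)
a=cv2.imread("pics/side5.png")[160:260,180:280];b=cv2.imread("pics/top5.png")[140:240,160:260]
cv2.imwrite("pics/c5.png",np.hstack([cv2.resize(a,(400,400),interpolation=2),cv2.resize(b,(400,400),interpolation=2)]))
```

```text
13.1333 [479.9 -84.2 200.2] -13.882704127768136 [ 51.1   1.  -44.3 106.1   0.8  73.2  -7.3]
top yellow 657 rect [549.5 136.4] size [ 61.2 109.8] long yaw 130.4 mean [549.4 135.9  79.6] zstd 2.21
top blue 135 rect [ 538.8 -301.4] size [59.  58.9] long yaw 0.0 mean [ 531.1 -300.5   84.3] zstd 2.76
side yellow 705 rect [547.1 136.5] size [ 60.2 114.1] long yaw 130.7 mean [545.4 138.   79.8] zstd 1.92
```

View pics/c5.png

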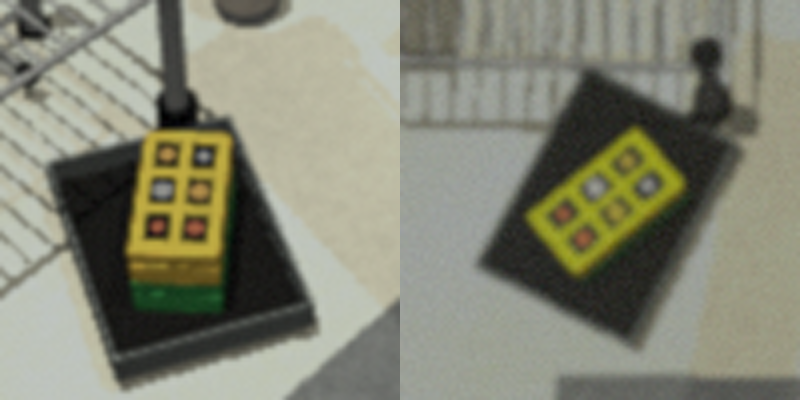

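Yellow sits flush on green (about 1.5 mm out, yaw equal within 0.5°) and the tray has not moved. Now blue, the same way.

Request:
servo_tool(targets=[[[0,0.004,-0.02,0,-7],[0,0.008,-0.04,0,-14],[0,0.012,-0.06,0,-21],[0,0.016,-0.08,0,-28],[0,0.02,-0.1,0,-35]]])

```text
time: 13.65
position: [500.6, -181.6, 199.7]
eef_rot: [[0.66, -0.0, 0.751], [-0.751, -0.0, 0.66], [-0.0, -1.0, -0.0]]
force: [0.3, -1.1, 0.3]
width: 0.999
```

Request:
servo_tool(targets=[[[0,0.004,-0.025,0,-7],[0,0.008,-0.05,0,-14],[0,0.012,-0.075,0,-21],[0,0.016,-0.1,-0.01,-28],[0,0.0208,-0.112,-0.02,-34]]])

```text
time: 14.07
position: [521.0, -297.0, 179.7]
eef_rot: [[0.123, 0.001, 0.992], [-0.992, -0.002, 0.123], [0.002, -1.0, 0.0]]
force: [0.1, -1.1, 0.1]
width: 1.003
```

Request:
servo_tool(targets=[[[0,0,-0.006,-0.02,-2.6],[0,0,-0.006,-0.05,-2.6],[0,0,-0.006,-0.08,-2.6],[0,0,-0.006,-0.1,-2.6],[0,0,-0.006,-0.115,-2.6]]])

```text
time: 14.48
position: [520.0, -297.8, 62.0]
eef_rot: [[0.088, -0.003, 0.996], [-0.996, 0.002, 0.088], [-0.003, -1.0, -0.003]]
force: [0.2, 0.6, -0.4]
width: 1.002
```

Request:
servo_tool(targets=[[[0,0,0,-0.007,0],[0,0,0,-0.0135,0],[0,0,0,-0.0135,0],[0.5,0,0,-0.0135,0],[1,0,0,-0.0135,0]]])

```text
time: 14.9
position: [522.0, -299.5, 52.3]
eef_rot: [[0.087, 0.002, 0.996], [-0.996, -0.001, 0.087], [0.001, -1.0, 0.001]]
force: [0.5, 0.3, -0.3]
width: 0.915
```

Request:
servo_tool(targets=[[[1,0,0,0,0],[1,0,0,0,0],[1,0,0,0,0],[1,0,0,0,0]]])

```text
time: 15.23
position: [521.8, -300.1, 52.0]
eef_rot: [[0.086, 0.002, 0.996], [-0.996, -0.002, 0.086], [0.002, -1.0, 0.001]]
force: [1.0, -2.4, 1.1]
width: 0.69
```

Request:
servo_tool(targets=[[[1,0,0,0.01,0],[1,0,0,0.025,0],[1,0,0,0.045,0],[1,0,0,0.07,0],[1,0,0.01,0.09,0]]])

```text
time: 15.65
position: [520.4, -290.9, 142.8]
eef_rot: [[0.084, -0.001, 0.996], [-0.996, -0.001, 0.084], [0.001, -1.0, -0.001]]
force: [0.6, -0.6, -1.2]
width: 0.688
```

Request:
servo_tool(targets=[[[1,0,0.03,0,0],[1,0,0.065,0,0],[1,0,0.1,0,0],[1,0,0.135,0,0],[1,0,0.17,0,0]]])

```text
time: 16.07
position: [520.3, -117.0, 141.6]
eef_rot: [[0.086, -0.001, 0.996], [-0.996, 0.0, 0.086], [-0.0, -1.0, -0.001]]
force: [1.0, 0.9, -2.1]
width: 0.685
```

Request:
servo_tool(targets=[[[1,0,0.03,0,0],[1,0,0.055,-0.01,0],[1,0,0.072,-0.03,0],[1,0,0.08,-0.06,0],[1,0,0.08,-0.085,0]]])

```text
time: 16.48
position: [520.7, -35.6, 56.0]
eef_rot: [[0.091, 0.0, 0.996], [-0.996, 0.001, 0.091], [-0.001, -1.0, 0.0]]
force: [0.5, -1.2, -2.3]
width: 0.69
```

Request:
servo_tool(targets=[[[1,0,0,-0.01,0],[1,0,0,-0.015,0],[1,0,0,-0.015,0]]])

```text
time: 16.73
position: [520.6, -39.4, 41.0]
eef_rot: [[0.086, -0.002, 0.996], [-0.996, 0.0, 0.086], [-0.0, -1.0, -0.002]]
force: [0.1, -0.4, -1.9]
width: 0.692
```

Request:
servo_tool(targets=[[[1,0,0,-0.005,0],[1,0,0,-0.009,0],[1,0.001,0,-0.012,0],[1,0.003,0,-0.015,0],[1,0.005,0,-0.018,0]]])

```text
time: 17.15
position: [528.1, -39.3, 25.1]
eef_rot: [[0.086, 0.003, 0.996], [-0.996, -0.001, 0.086], [0.001, -1.0, 0.003]]
force: [0.2, 1.7, 6.0]
width: 0.686
```

Request:
servo_tool(targets=[[[1,0.002,0,-0.003,0],[1,0.004,0,-0.006,0],[1,0.0055,0,-0.009,0],[1,0.007,0,-0.0115,0],[1,0.008,0,-0.013,0]]])

```text
time: 17.57
position: [535.9, -38.7, 11.4]
eef_rot: [[0.086, 0.003, 0.996], [-0.996, 0.0, 0.086], [-0.0, -1.0, 0.003]]
force: [1.1, 0.8, 5.7]
width: 0.689
```

Request:
servo_tool(targets=[[[1,0.001,0,-0.0015,0],[1,0.0015,0,-0.003,0],[1,0.002,0,-0.004,0],[1,0.002,0,-0.004,0]]])

```text
time: 17.9
position: [537.3, -38.7, 6.8]
eef_rot: [[0.086, 0.002, 0.996], [-0.996, 0.0, 0.086], [-0.0, -1.0, 0.002]]
force: [3.9, 1.7, 4.3]
width: 0.687
```

Request:
servo_tool(targets=[[[0,0,0,0,0],[0,0,0,0,0],[0,0,0,0,0],[0,0,0,0.03,0],[0,0,0,0.07,0]]])

```text
time: 18.32
position: [531.7, -39.5, 73.1]
eef_rot: [[0.086, -0.01, 0.996], [-0.996, 0.002, 0.086], [-0.003, -1.0, -0.01]]
force: [2.0, -0.5, 0.6]
width: 0.959
```

Request:
servo_tool(targets=[[[0,0,-0.035,0.02,0],[0,0,-0.07,0.03,0],[0,0,-0.105,0.03,0],[0,0,-0.14,0.03,0],[0,0,-0.14,0.03,0]]])

```text
time: 18.73
position: [533.8, -189.5, 105.8]
eef_rot: [[0.075, -0.002, 0.997], [-0.997, -0.005, 0.075], [0.005, -1.0, -0.003]]
force: [-1.2, -1.5, -0.1]
width: 0.998
```

Run:
```python
from h import *
s=observe();print(s["time"],np.round(s["position"],1))
faces("top","top6",{"blue":(220,160,310,245),"yellow":(180,150,250,235)})
faces("side","side6",{"blue":(200,100,350,260)},0,60)
```

```text
18.7333 [ 533.8 -189.5  105.8]
top blue 550 rect [530.7 -40.3] size [106.9  56.1] long yaw 5.6 mean [530.5 -39.9  31.7] zstd 2.31
top yellow 653 rect [549.2 136.6] size [ 60.7 109.2] long yaw 130.4 mean [549.1 135.9  79.6] zstd 2.11
side blue 542 rect [529.6 -37.9] size [109.7  60.1] long yaw 3.8 mean [527.3 -36.5  31.7] zstd 2.12
```

Request:
servo_tool(targets=[[[0,0.008,0.035,0,0],[0,0.016,0.07,0,0],[0,0.025,0.105,0,0],[0,0.031,0.132,0,0],[0,0.0335,0.143,0,0]]])

```text
time: 19.25
position: [569.4, -28.4, 106.4]
eef_rot: [[0.095, -0.0, 0.995], [-0.995, 0.003, 0.095], [-0.003, -1.0, -0.0]]
force: [-0.3, -0.3, -0.0]
width: 1.0
```

Request:
servo_tool(targets=[[[0,0,0,0,0],[0,0,0,-0.03,0],[0,0,0,-0.065,0],[0,0,0,-0.09,0],[0,0,0,-0.1,0]]])

```text
time: 19.67
position: [565.9, -38.2, 2.2]
eef_rot: [[0.085, -0.008, 0.996], [-0.996, -0.001, 0.085], [-0.0, -1.0, -0.008]]
force: [-0.9, -0.7, -0.3]
width: 1.002
```

Request:
servo_tool(targets=[[[0,0,0,0,0],[0,0,0,0,0]]])

```text
time: 19.83
position: [569.7, -37.0, 6.7]
eef_rot: [[0.085, -0.0, 0.996], [-0.996, -0.0, 0.085], [0.0, -1.0, -0.0]]
force: [0.1, 0.9, 0.3]
width: 0.999
```

Request:
servo_tool(targets=[[[1,0,0,0,0],[1,0,0,0,0],[1,0,0,0,0],[1,0,0,0,0],[1,0,0,0,0]]])

```text
time: 20.25
position: [570.1, -36.2, 7.1]
eef_rot: [[0.086, 0.001, 0.996], [-0.996, -0.001, 0.086], [0.001, -1.0, 0.001]]
force: [-0.1, 0.6, 0.2]
width: 0.702
```

Request:
servo_tool(targets=[[[1,0,0,0,0],[1,0,0,0.01,0],[1,0,0,0.04,0],[1,0,0,0.075,0],[1,-0.01,0,0.1,0]]])

```text
time: 20.67
position: [561.6, -35.6, 109.2]
eef_rot: [[0.087, 0.003, 0.996], [-0.996, 0.001, 0.087], [-0.001, -1.0, 0.003]]
force: [0.9, -0.4, -1.2]
width: 0.688
```

Request:
servo_tool(targets=[[[1,-0.01,0,0.005,6.3],[1,-0.02,0,0.01,12.6],[1,-0.03,0,0.01,18.8],[1,-0.04,0.005,0.01,25.1],[1,-0.05,0.015,0.01,31.4]]])

```text
time: 21.08
position: [508.9, -22.3, 116.7]
eef_rot: [[0.596, -0.0, 0.803], [-0.803, -0.001, 0.596], [0.001, -1.0, -0.001]]
force: [-0.1, 0.1, -1.5]
width: 0.687
```

Request:
servo_tool(targets=[[[1,0,0.013,0,6.3],[1,0,0.026,0,12.6],[1,0,0.039,0,18.8],[1,0,0.052,0,25.1],[1,0,0.065,0,31.4]]])

```text
time: 21.5
position: [509.3, 44.6, 116.7]
eef_rot: [[0.928, -0.0, 0.373], [-0.373, -0.0, 0.928], [-0.0, -1.0, -0.0]]
force: [-0.1, -0.1, -1.5]
width: 0.686
```

Request:
servo_tool(targets=[[[1,0,0.013,0,6.3],[1,0,0.026,0,12.6],[1,0,0.039,0,18.8],[1,0,0.052,0,25.1],[1,0,0.065,0,31.4]]])

```text
time: 21.92
position: [509.2, 109.5, 116.7]
eef_rot: [[0.986, -0.0, -0.165], [0.165, -0.0, 0.986], [-0.0, -1.0, -0.0]]
force: [0.1, 0.6, -1.7]
width: 0.688
```

Request:
servo_tool(targets=[[[1,0,0.013,0,6.3],[1,0,0.026,0,12.6],[1,0,0.039,0,18.8],[1,0.004,0.05,0,25.1],[1,0.008,0.057,0,31.3]]])

```text
time: 22.33
position: [517.1, 167.3, 116.8]
eef_rot: [[0.756, -0.0, -0.654], [0.654, 0.0, 0.756], [-0.0, -1.0, 0.0]]
force: [-0.1, 0.2, -2.1]
width: 0.685
```

Request:
servo_tool(targets=[[[1,0.003,0,0,0],[1,0.006,0,0,0],[1,0.0066,0,0,0],[1,0.0066,0,0,0],[1,0.0066,0,0,0]]])

```text
time: 22.75
position: [524.2, 165.1, 116.4]
eef_rot: [[0.762, -0.0, -0.647], [0.647, -0.001, 0.762], [-0.001, -1.0, -0.0]]
force: [0.1, -0.4, -2.0]
width: 0.685
```

Run:
```python
from h import *
s=observe();R=np.array(s["eef_rot"]);print(s["time"],np.round(s["position"],1),np.degrees(np.arctan2(R[1,0],R[0,0])),s["width"])
for n in("side","top"): cloud(n,n+"7")
a=cv2.imread("pics/side7.png")[140:260,165:285];b=cv2.imread("pics/top7.png")[140:240,160:260]
cv2.imwrite("pics/c7.png",np.hstack([cv2.resize(a,(400,400),interpolation=2),cv2.resize(b,(400,400),interpolation=2)]))
```

```text
22.75 [524.2 165.1 116.4] 40.3265751779445 0.6854150391559304
```

View pics/c7.png

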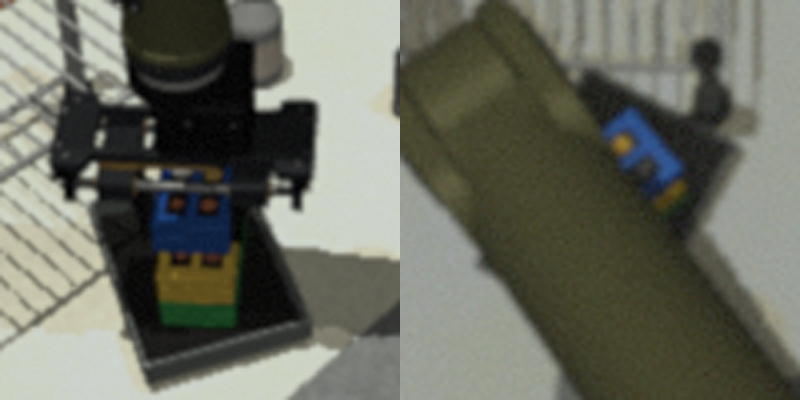

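Blue hovers in line above the column, with the gripper clear of the deck. I'll lower it slowly.

Request:
servo_tool(targets=[[[1,0,0,-0.008,0],[1,0,0,-0.016,0],[1,0,0,-0.022,0],[1,0,0,-0.025,0],[1,0,0,-0.027,0]]])

```text
time: 23.27
position: [523.7, 165.7, 88.4]
eef_rot: [[0.761, -0.001, -0.649], [0.649, -0.0, 0.761], [-0.001, -1.0, 0.001]]
force: [0.4, 0.2, -2.1]
width: 0.684
```

Request:
servo_tool(targets=[[[1,0,0,-0.001,0],[1,0,0,-0.0015,0],[1,0,0,-0.002,0],[1,0,0,-0.002,0]]])

```text
time: 23.6
position: [524.4, 166.0, 87.6]
eef_rot: [[0.761, 0.0, -0.649], [0.649, 0.0, 0.761], [0.0, -1.0, -0.0]]
force: [0.2, 0.7, -2.6]
width: 0.692
```

Request:
servo_tool(targets=[[[1,0,0,-0.0007,0],[1,0,0,-0.0012,0],[1,0,0,-0.0012,0]]])

```text
time: 23.85
position: [524.7, 166.2, 87.0]
eef_rot: [[0.761, 0.001, -0.649], [0.649, 0.0, 0.761], [0.001, -1.0, -0.001]]
force: [-0.9, -0.2, 4.1]
width: 0.687
```

Request:
servo_tool(targets=[[[1,0,0,-0.0007,0],[1,0,0,-0.0007,0]]])

```text
time: 24.02
position: [525.1, 166.5, 87.0]
eef_rot: [[0.761, 0.002, -0.649], [0.649, 0.0, 0.761], [0.002, -1.0, -0.001]]
force: [-1.1, 0.4, 8.8]
width: 0.686
```

Request:
servo_tool(targets=[[[1,0,0,0.0012,0],[0.7,0,0,0.0012,0],[0.4,0,0,0.0012,0],[0,0,0,0.0012,0],[0,0,0,0.0012,0]]])

```text
time: 24.43
position: [524.3, 165.7, 86.5]
eef_rot: [[0.761, 0.0, -0.649], [0.649, -0.0, 0.761], [-0.0, -1.0, -0.0]]
force: [-0.7, -0.2, -0.7]
width: 0.764
```

Request:
servo_tool(targets=[[[0,0,0,0,0],[0,0,0,0.015,0],[0,0,0,0.04,0],[0,-0.01,-0.01,0.07,0],[0,-0.035,-0.03,0.09,0]]])

```text
time: 24.85
position: [491.6, 139.1, 180.2]
eef_rot: [[0.758, 0.003, -0.652], [0.652, 0.006, 0.758], [0.007, -1.0, 0.002]]
force: [-0.6, -2.1, 3.0]
width: 0.993
```

Request:
servo_tool(targets=[[[0,-0.01,-0.035,0,3],[0,-0.02,-0.075,0,6],[0,-0.03,-0.115,0,10],[0,-0.04,-0.14,0,15],[0,-0.05,-0.155,0,20]]])

```text
time: 25.27
position: [441.0, -18.5, 177.6]
eef_rot: [[0.506, 0.001, -0.863], [0.863, -0.002, 0.506], [-0.001, -1.0, -0.002]]
force: [0.5, 0.2, 0.1]
width: 0.999
```

Run:
```python
from h import *
s=observe();R=np.array(s["eef_rot"]);print(s["time"],np.round(s["position"],1),np.degrees(np.arctan2(R[1,0],R[0,0])),np.round(s["joints"],1),np.round(s["force"],1))
faces("top","top8",{"blue":(170,140,250,235)},95,125)
faces("side","side8",{"blue":(180,120,260,260)},95,125)
p,d,P=cloud("top");Q=P[150:235,165:260].reshape(-1,3)
# rim: dark points height 25..45, well away from the column
C=np.array([549,136]);q=Q[(Q[:,2]>26)&(Q[:,2]<46)&(np.linalg.norm(Q[:,:2]-C,axis=1)>66)&(Q[:,0]<600)]
print("rim rect",len(q),cv2.minAreaRect(q[:,:2].astype(np.float32)))
a=cv2.imread("pics/side8.png")[140:260,165:285];b=cv2.imread("pics/top8.png")[140:240,160:260]
cv2.imwrite("pics/c8.png",np.hstack([cv2.resize(a,(400,400),interpolation=2),cv2.resize(b,(400,400),interpolation=2)]))
```

```text
25.2667 [441.  -18.5 177.6] 59.6198594759468 [ 66.2  -7.8 -61.9 112.9  -7.1  70.8  66.5] [0.5 0.2 0.1]
top blue 696 rect [549.6 136.8] size [ 60.6 109.8] long yaw 129.9 mean [549.  136.9 111.5] zstd 2.25
side blue 698 rect [548.3 136. ] size [ 59.8 113.7] long yaw 130.5 mean [545.1 139.2 111.8] zstd 1.8
rim rect 157 ((551.1460571289062, 142.47947692871094), (141.29684448242188, 174.83108520507812), 62.89868927001953)
```

View pics/c8.png

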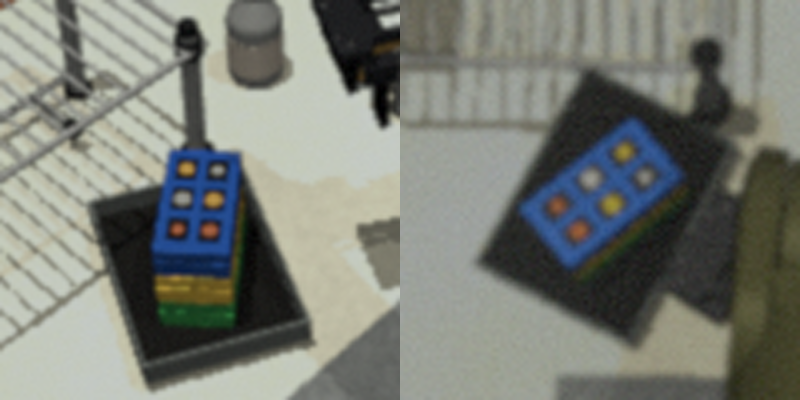

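The column is square: blue (549.6,136.8), yellow (549.3,136.5), green (549.3,135.0), yaws 130–131°. For the push, I'll lead with the open finger on the rim near the free corner and yaw the tool 30° ahead of the tray. That keeps the body clear of the column and the wrist in front of the deck. Next is the arc table.

Run:
```python
from h import *
pv=np.array([639,55.]);off=lambda a:pv+194.*np.array([np.cos(np.radians(118.2+a)),np.sin(np.radians(118.2+a))])
al=[63.2]+[64.5-7.5*k for k in range(1,9)]+[-1.1,-4]
for a,b in zip(al,al[1:]):
    st=np.linspace(a,b,6)[1:]
    print(round(a,1),round(b,1),off(a).round(1),[[0,*((off(s)-off(a))/1000).round(4).tolist(),0,round(s-a,2)] for s in st])
```

```text
63.2 57.0 [445.1  50.3] [[0, -0.0001, 0.0042, 0, np.float64(-1.24)], [0, -0.0, 0.0084, 0, np.float64(-2.48)], [0, 0.0001, 0.0126, 0, np.float64(-3.72)], [0, 0.0003, 0.0168, 0, np.float64(-4.96)], [0, 0.0006, 0.021, 0, np.float64(-6.2)]]
57.0 49.5 [445.7  71.2] [[0, 0.0005, 0.0051, 0, np.float64(-1.5)], [0, 0.0011, 0.0101, 0, np.float64(-3.0)], [0, 0.0019, 0.0151, 0, np.float64(-4.5)], [0, 0.0028, 0.0201, 0, np.float64(-6.0)], [0, 0.0038, 0.0251, 0, np.float64(-7.5)]]
49.5 42.0 [449.5  96.3] [[0, 0.0011, 0.0049, 0, np.float64(-1.5)], [0, 0.0024, 0.0099, 0, np.float64(-3.0)], [0, 0.0038, 0.0147, 0, np.float64(-4.5)], [0, 0.0054, 0.0196, 0, np.float64(-6.0)], [0, 0.007, 0.0244, 0, np.float64(-7.5)]]
42.0 34.5 [456.5 120.7] [[0, 0.0018, 0.0048, 0, np.float64(-1.5)], [0, 0.0037, 0.0095, 0, np.float64(-3.0)], [0, 0.0057, 0.0141, 0, np.float64(-4.5)], [0, 0.0079, 0.0187, 0, np.float64(-6.0)], [0, 0.0101, 0.0233, 0, np.float64(-7.5)]]
34.5 27.0 [466.6 144. ] [[0, 0.0024, 0.0045, 0, np.float64(-1.5)], [0, 0.0049, 0.0089, 0, np.float64(-3.0)], [0, 0.0075, 0.0133, 0, np.float64(-4.5)], [0, 0.01
[... 547 characters left out ...]
4.5 [513.8 203.2] [[0, 0.0039, 0.0032, 0, np.float64(-1.5)], [0, 0.0079, 0.0064, 0, np.float64(-3.0)], [0, 0.012, 0.0094, 0, np.float64(-4.5)], [0, 0.0162, 0.0123, 0, np.float64(-6.0)], [0, 0.0204, 0.0151, 0, np.float64(-7.5)]]
4.5 -1.1 [534.2 218.3] [[0, 0.0032, 0.002, 0, np.float64(-1.12)], [0, 0.0065, 0.004, 0, np.float64(-2.24)], [0, 0.0097, 0.0059, 0, np.float64(-3.36)], [0, 0.0131, 0.0077, 0, np.float64(-4.48)], [0, 0.0164, 0.0094, 0, np.float64(-5.6)]]
-1.1 -4 [550.6 227.7] [[0, 0.0018, 0.0009, 0, np.float64(-0.58)], [0, 0.0035, 0.0018, 0, np.float64(-1.16)], [0, 0.0053, 0.0026, 0, np.float64(-1.74)], [0, 0.0071, 0.0034, 0, np.float64(-2.32)], [0, 0.0089, 0.0043, 0, np.float64(-2.9)]]
```

Request:
servo_tool(targets=[[[0,0,0.01,0,6.5],[0,0,0.023,0,13],[0,0,0.037,0,19.5],[0,0,0.05,0,26],[0,-0.001,0.055,0,32.8]]])

```text
time: 25.83
position: [440.8, 43.4, 177.2]
eef_rot: [[-0.05, 0.001, -0.999], [0.999, 0.001, -0.05], [0.001, -1.0, -0.001]]
force: [0.6, 0.6, -0.1]
width: 1.001
```

Request:
servo_tool(targets=[[[0,0,0,-0.03,0],[0,0,0,-0.06,0],[0,0,0,-0.09,0],[0,0,0,-0.11,0],[0,0,0,-0.12,0]]])

```text
time: 26.25
position: [438.9, 41.6, 54.6]
eef_rot: [[-0.042, -0.003, -0.999], [0.999, 0.003, -0.043], [0.003, -1.0, 0.003]]
force: [-1.1, 0.3, 1.2]
width: 1.003
```

Request:
servo_tool(targets=[[[0,0,0,-0.01,0],[0,0,0,-0.02,0],[0,0,0,-0.03,0],[0,0,0,-0.036,0],[0,0,0,-0.036,0]]])

```text
time: 26.67
position: [439.8, 40.8, 20.0]
eef_rot: [[-0.042, -0.002, -0.999], [0.999, 0.001, -0.042], [0.002, -1.0, 0.002]]
force: [0.1, 0.2, -0.4]
width: 0.997
```

Run:
```python
from h import *
s=observe();R=np.array(s["eef_rot"]);print(s["time"],np.round(s["position"],1),np.degrees(np.arctan2(R[1,0],R[0,0])),np.round(s["joints"],1),np.round(s["force"],1))
cloud("side","side9")
a=cv2.imread("pics/side9.png")[130:290,160:360];cv2.imwrite("pics/c9.png",cv2.resize(a,(750,600),interpolation=2))
```

```text
26.6667 [439.8  40.8  20. ] 92.41254659377381 [ 51.1  14.1 -63.4 122.2  15.8  52.6  71. ] [ 0.1  0.2 -0.4]
```

View pics/c9.png

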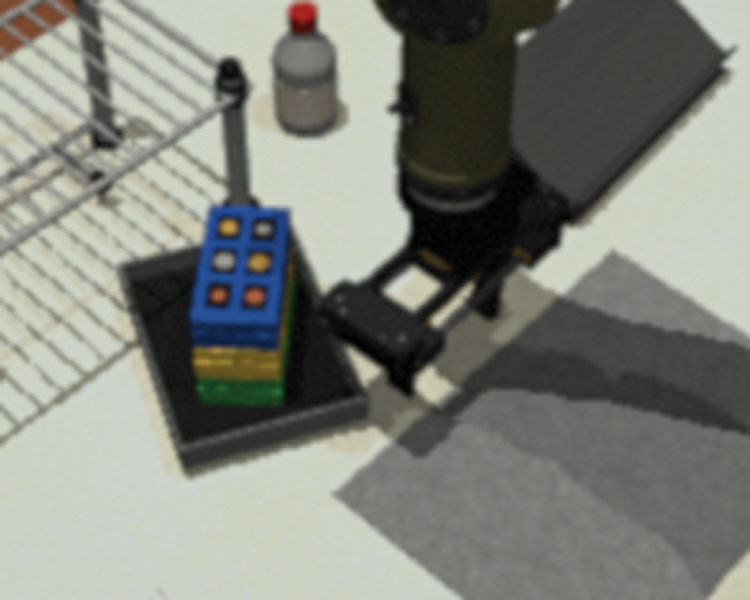

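The picture shows the column square, and the open finger low beside the front rim near the free corner with a small gap. I'll close the gap and start the arc.

Request:
servo_tool(targets=[[[0,0.0012,0.002,0,0.2],[0,0.0025,0.004,0,0.4],[0,0.0035,0.006,0,0.6],[0,0.0045,0.008,0,0.8],[0,0.0053,0.0095,0,0.8]]])

```text
time: 27.13
position: [445.9, 49.0, 20.9]
eef_rot: [[-0.055, 0.0, -0.998], [0.998, -0.001, -0.055], [-0.001, -1.0, -0.0]]
force: [0.4, -0.4, -0.5]
width: 0.999
```

Request:
servo_tool(targets=[[[0,0,0.0042,0,-1.2],[0,0,0.0084,0,-2.5],[0,0.0001,0.0126,0,-3.7],[0,0.0003,0.0168,0,-5],[0,0.0006,0.021,0,-6.2]]])

```text
time: 27.55
position: [446.1, 69.6, 20.6]
eef_rot: [[0.055, -0.001, -0.998], [0.998, -0.001, 0.055], [-0.001, -1.0, 0.001]]
force: [-1.4, -0.7, 0.2]
width: 1.001
```

Request:
servo_tool(targets=[[[0,0.0005,0.0051,0,-1.5],[0,0.0011,0.0101,0,-3],[0,0.0019,0.0151,0,-4.5],[0,0.0028,0.0201,0,-6],[0,0.0038,0.0251,0,-7.5]]])

```text
time: 27.97
position: [449.6, 94.9, 20.5]
eef_rot: [[0.185, -0.001, -0.983], [0.983, -0.001, 0.185], [-0.001, -1.0, 0.001]]
force: [-0.2, -0.4, 0.7]
width: 0.997
```

```bash
cat > tray.py <<'E'
from h import *
def tray(tag):
    s=observe();R=np.array(s["eef_rot"]);print(s["time"],np.round(s["position"],1),round(float(np.degrees(np.arctan2(R[1,0],R[0,0]))),1),np.round(s["force"],1))
    faces("side",tag,{"blue":(140,120,260,260)},90,130)
    a=cv2.imread(f"pics/{tag}.png")[110:270,120:320];cv2.imwrite(f"pics/{tag}c.png",cv2.resize(a,(750,600),interpolation=2))
E
python3 -c "
from tray import *
tray('side10')"
```

```text
27.9667 [449.6  94.9  20.5] 79.4 [-0.2 -0.4  0.7]
side blue 708 rect [564.4 150.7] size [ 61.8 114.9] long yaw 119.3 mean [560.8 154.5 111.6] zstd 1.82
```

The tray is following (column yaw −11°) with little force, and contact came about 2.5° later than modelled. I'll slide the finger 5 mm outward to gain body-to-column clearance and continue.

Request:
servo_tool(targets=[[[0,0.0004,0.0055,0,-1.5],[0,0.0009,0.0111,0,-3],[0,0.0015,0.0165,0,-4.5],[0,0.0022,0.022,0,-6],[0,0.003,0.0275,0,-7.5]]])

```text
time: 28.43
position: [453.0, 122.0, 20.6]
eef_rot: [[0.311, -0.001, -0.95], [0.95, -0.001, 0.311], [-0.001, -1.0, 0.0]]
force: [-0.2, -1.5, 0.5]
width: 0.999
```

Request:
servo_tool(targets=[[[0,0.0018,0.0048,0,-1.5],[0,0.0037,0.0095,0,-3],[0,0.0057,0.0141,0,-4.5],[0,0.0079,0.0187,0,-6],[0,0.0101,0.0233,0,-7.5]]])

```text
time: 28.85
position: [462.8, 145.6, 20.5]
eef_rot: [[0.432, -0.001, -0.902], [0.902, -0.001, 0.432], [-0.001, -1.0, 0.001]]
force: [-0.9, -1.1, 0.7]
width: 0.999
```

Request:
servo_tool(targets=[[[0,0.0024,0.0045,0,-1.5],[0,0.0049,0.0089,0,-3],[0,0.0075,0.0133,0,-4.5],[0,0.0102,0.0175,0,-6],[0,0.0131,0.0217,0,-7.5]]])

```text
time: 29.27
position: [475.8, 167.4, 20.5]
eef_rot: [[0.546, -0.002, -0.838], [0.838, -0.0, 0.546], [-0.001, -1.0, 0.001]]
force: [-0.7, -0.4, 0.3]
width: 0.999
```

```bash
python3 -c "
from tray import *
tray('side11')"
```

```text
29.2667 [475.8 167.4  20.5] 56.9 [-0.7 -0.4  0.3]
side blue 679 rect [604.8 172.9] size [ 61.5 110.4] long yaw 96.9 mean [603.1 176.1 111.6] zstd 1.97
```

View pics/side11c.png

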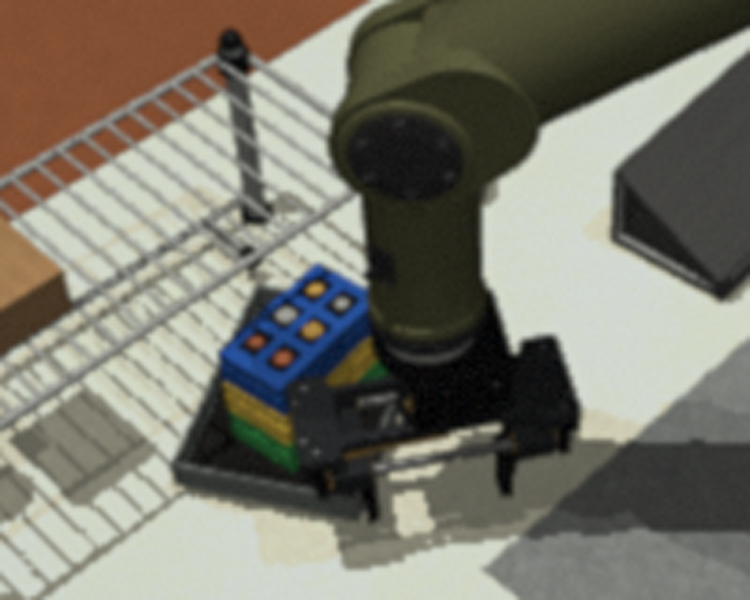

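The column is still square. The finger sits on the rim and the body corner is about 10 mm clear of the column (centre near (300,340) in the crop). Continuing.

Request:
servo_tool(targets=[[[0,0.003,0.0041,0,-1.5],[0,0.006,0.0082,0,-3],[0,0.0092,0.0122,0,-4.5],[0,0.0124,0.016,0,-6],[0,0.0158,0.0198,0,-7.5]]])

```text
time: 29.73
position: [491.5, 187.1, 20.4]
eef_rot: [[0.65, -0.002, -0.76], [0.76, -0.0, 0.65], [-0.001, -1.0, 0.001]]
force: [-1.1, 0.6, 0.2]
width: 0.999
```

Request:
servo_tool(targets=[[[0,0.0035,0.0037,0,-1.5],[0,0.007,0.0073,0,-3],[0,0.0107,0.0109,0,-4.5],[0,0.0144,0.0143,0,-6],[0,0.0183,0.0176,0,-7.5]]])

```text
time: 30.15
position: [509.8, 204.8, 20.4]
eef_rot: [[0.744, -0.002, -0.668], [0.668, -0.0, 0.744], [-0.001, -1.0, 0.001]]
force: [-1.6, 0.9, 0.4]
width: 1.0
```

Request:
servo_tool(targets=[[[0,0.0039,0.0032,0,-1.5],[0,0.0079,0.0064,0,-3],[0,0.012,0.0094,0,-4.5],[0,0.0162,0.0123,0,-6],[0,0.0204,0.0151,0,-7.5]]])

```text
time: 30.57
position: [530.3, 219.9, 20.4]
eef_rot: [[0.825, -0.001, -0.565], [0.565, 0.0, 0.825], [-0.001, -1.0, 0.001]]
force: [-0.3, 0.4, -0.1]
width: 1.006
```

```bash
python3 -c "
from tray import *
tray('side12')"
```

```text
30.5667 [530.3 219.9  20.4] 34.4 [-0.3  0.4 -0.1]
side blue 202 rect [658.1 209.3] size [48.2 56.4] long yaw 149.2 mean [652.9 208.9 111.5] zstd 1.91
```

Request:
servo_tool(targets=[[[0,0.0032,0.002,0,-1.1],[0,0.0065,0.004,0,-2.2],[0,0.0097,0.0059,0,-3.4],[0,0.0131,0.0077,0,-4.5],[0,0.0164,0.0094,0,-5.6]]])

```text
time: 31.03
position: [547.2, 229.3, 20.5]
eef_rot: [[0.877, -0.001, -0.481], [0.481, 0.0, 0.877], [-0.001, -1.0, 0.001]]
force: [-0.3, 0.4, -1.1]
width: 0.997
```

Request:
servo_tool(targets=[[[0,0.0015,0.0008,0,-0.5],[0,0.003,0.0015,0,-1],[0,0.0045,0.0022,0,-1.5]]])

```text
time: 31.28
position: [551.6, 231.5, 20.6]
eef_rot: [[0.889, -0.001, -0.459], [0.459, 0.0, 0.889], [-0.001, -1.0, 0.0]]
force: [-1.5, 1.3, 0.5]
width: 1.003
```

Request:
servo_tool(targets=[[[0,0.001,0.0005,0,-0.3],[0,0.002,0.001,0,-0.6],[0,0.003,0.0015,0,-0.9]]])

```text
time: 31.53
position: [554.5, 232.9, 20.6]
eef_rot: [[0.896, -0.001, -0.445], [0.445, 0.0, 0.896], [-0.001, -1.0, 0.0]]
force: [0.1, 0.6, -0.3]
width: 1.001
```

Request:
servo_tool(targets=[[[0,0.001,0.0003,0,-0.2],[0,0.002,0.0006,0,-0.4],[0,0.003,0.0009,0,-0.6]]])

```text
time: 31.78
position: [556.1, 233.8, 20.4]
eef_rot: [[0.9, -0.003, -0.436], [0.436, -0.001, 0.9], [-0.003, -1.0, 0.001]]
force: [-6.5, -1.0, 4.8]
width: 1.001
```

Request:
servo_tool(targets=[[[0,0.001,0.0003,0,-0.2],[0,0.002,0.0006,0,-0.4]]])

```text
time: 31.95
position: [556.3, 234.1, 20.5]
eef_rot: [[0.903, -0.007, -0.43], [0.43, -0.002, 0.903], [-0.007, -1.0, 0.001]]
force: [-12.4, -2.6, 10.8]
width: 0.996
```

Run:
```python
from h import *
np.set_printoptions(precision=1,suppress=True)
s=observe();print(s["time"],np.round(s["position"],1),np.round(s["force"],1))
p,d,P=cloud("top","top13");Q=P[140:200,160:260].reshape(-1,3)
q=Q[(Q[:,2]>22)&(Q[:,2]<46)];print(len(q))
for y in range(70,280,15):
    r=q[abs(q[:,1]-y)<7]
    if len(r)>2:print(y,len(r),"xmin",np.sort(r[:,0])[:4])
```

```text
31.95 [556.3 234.1  20.5] [-12.4  -2.6  10.8]
254
70 27 xmin [626.3 626.7 627.5 627.6]
85 23 xmin [604.5 604.6 604.7 605.2]
100 10 xmin [604.6 605.6 605.7 606.2]
115 17 xmin [605.5 605.6 605.7 606.4]
130 23 xmin [605.5 605.8 606.1 606.2]
145 12 xmin [605.9 606.1 606.7 607. ]
160 16 xmin [606.  606.4 606.6 606.7]
175 8 xmin [606.5 606.6 606.8 607.8]
190 13 xmin [605.7 607.1 607.2 609.3]
205 8 xmin [611.1 649.8 650.3 651.2]
220 8 xmin [636.  656.4 657.9 658.4]
265 9 xmin [686.2 689.5 692.2 697.3]
```

The force rose to 12 N and motion stopped. The rim line lies 23 mm in front of the deck edge and parallel to it (both about 1.1°), so the tray is home. I'll back off and check.

Request:
servo_tool(targets=[[[0,-0.003,-0.001,0,0],[0,-0.008,-0.003,0,0],[0,-0.02,-0.006,0,0],[0,-0.04,-0.01,0,0],[0,-0.065,-0.01,0,0]]])

```text
time: 32.42
position: [495.9, 222.8, 20.6]
eef_rot: [[0.904, 0.002, -0.427], [0.427, 0.0, 0.904], [0.001, -1.0, -0.0]]
force: [-0.2, 0.2, 0.9]
width: 1.002
```

Request:
servo_tool(targets=[[[0,-0.01,-0.01,0.02,0],[0,-0.02,-0.03,0.05,0],[0,-0.03,-0.06,0.09,0],[0,-0.04,-0.095,0.125,0],[0,-0.04,-0.13,0.15,0]]])

```text
time: 32.83
position: [455.0, 109.2, 160.6]
eef_rot: [[0.902, 0.002, -0.432], [0.432, -0.0, 0.902], [0.001, -1.0, -0.001]]
force: [1.4, -0.8, -0.1]
width: 0.996
```

Request:
servo_tool(targets=[[[0,0,-0.035,0,0],[0,0,-0.07,0,0],[0,0,-0.105,0,0],[0,0,-0.14,0,0],[0,0,-0.17,0,0]]])

```text
time: 33.25
position: [455.5, -64.3, 159.3]
eef_rot: [[0.904, 0.001, -0.427], [0.427, -0.002, 0.904], [0.0, -1.0, -0.003]]
force: [0.2, -0.7, 0.0]
width: 0.999
```

Request:
servo_tool(targets=[[[0,0,-0.02,0,0],[0,0,-0.02,0,0],[0,0,-0.02,0,0],[0,0,-0.02,0,0]]])

```text
time: 33.58
position: [455.8, -80.2, 158.9]
eef_rot: [[0.903, 0.0, -0.43], [0.43, 0.0, 0.903], [0.0, -1.0, 0.0]]
force: [-0.2, -0.7, -0.7]
width: 0.998
```

Run:
```python
from tray import *
np.set_printoptions(precision=1,suppress=True)
s=observe();print(s["time"],np.round(s["position"],1))
p,d,P=cloud("top","top14");Q=P[140:200,160:260].reshape(-1,3)
q=Q[(Q[:,2]>22)&(Q[:,2]<46)]
xs=[(y,np.sort(q[abs(q[:,1]-y)<7][:,0])[1]) for y in range(85,235,15) if (abs(q[:,1]-y)<7).sum()>4];print(np.array(xs).tolist())
faces("top","top14",{"blue":(150,110,250,200)},95,125)
tray("side14")
p,d,P=cloud("side")
for k in("blue","yellow","green"):
    m=(mask(p,k,(140,110,260,260))>0)&(d>0);Q=P[m];print(k,len(Q),Q[:,2].min(),Q[:,2].max(),np.percentile(Q[:,0],2),np.percentile(Q[:,1],98))
a=cv2.imread("pics/side14.png")[110:270,120:280];b=cv2.imread("pics/top14.png")[100:200,150:250]
cv2.imwrite("pics/c14.png",np.hstack([cv2.resize(a,(400,400),interpolation=2),cv2.resize(b,(400,400),interpolation=2)]))
```

```text
33.5833 [455.8 -80.2 158.9]
[[85.0, 604.8939559565027], [100.0, 605.5916358211723], [115.0, 606.0005953056427], [130.0, 606.0858762067085], [145.0, 606.5752134037477], [160.0, 606.6062421234612], [175.0, 606.5772049466743], [190.0, 606.5257016354591], [205.0, 607.7076203095136], [220.0, 607.6977153984685]]
top blue 466 rect [671. 173.] size [110.6  60.2] long yaw 66.1 mean [672.7 171.9 111.5] zstd 2.11
33.6833 [455.8 -79.6 158.9] 25.6 [-0.7 -0.   0.8]
side blue 459 rect [667.3 172.6] size [110.9  62.9] long yaw 65.6 mean [660.6 173.2 111.5] zstd 1.98
blue 740 82.2164318553405 174.64122913269992 623.5397773257041 234.82112711722348
yellow 332 33.92415372362108 115.465190424274 621.380613608154 232.89751407300128
green 270 13.512927719001581 50.77773232815513 621.1438829316739 231.46301308544966
```

View pics/c14.png

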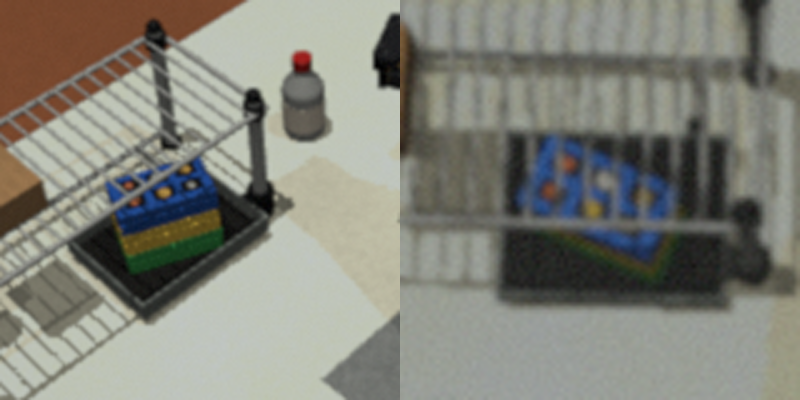

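```bash
python3 -c "
from cell import *
print(job_done())"
```

```text
the job is handed in; nothing more can be done
None
```

Both cases are stacked on the green one, yellow then blue, and the loaded tray is fully home under the shelf. I handed the job in at about 34 s of the 72 s allowed.

**How it was done**
- **Levelling:** the servo interface cannot tilt the tool. I gripped each tilted case in the rack and pressed it level on the bench at about 6 N. I then regripped it off-centre so the gripper's body stayed clear of the deck.
- **Stacking:** I lowered each case slowly until it touched, then released it. The top camera put all three cases within about 2 mm of each other and within 1° in yaw.
- **Pushing:** I pushed the rim near the free corner with one finger of the upright, open gripper. The gripper's wide body passed under the deck.

**Last checks**
- **Tray home:** the push force rose to 12 N against the stop and the tray stopped moving. After backing off, the rim was about 23 mm in front of the deck edge and parallel to it (about 1.2° against 1.1°).
- **Column:** it still stands square, its top at the expected 112 mm, and it turned about 64° with the tray.
- **Robot:** it ended well clear, touching nothing.
- **Bystanders:** the fluid can stands upright in the last picture. I did not recheck the car and the reel at the end, but the arm's path stayed away from them.

**Disagreements:** the side and top cameras differed by 1–4 mm on positions seen through the wires. The finger met the rim about 8 mm later than I had calculated, so the body passed the column with roughly 8–10 mm to spare.

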